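# Set a gauge blade in the leaning slot under a microscope

## Robot

A 7-joint arm with a two-finger parallel gripper is mounted at the origin on the work surface. World frame = base frame: x ahead of the robot, y to its left, z up, the work surface at z = 0. Lengths are in m, angles in rad, forces in N, time in s.
With the tool pointing down it reaches from about 0.425 to 0.875 m from the base axis. Payload 4.7 kg.
Tool frame: the origin (TCP) lies between the finger pads; the fingertips stand 17 mm ahead of it and the grasp point (between the pads) lies 2 mm behind it; z points along the fingers, y is the direction in which the jaws open and shut (so a half turn about z gives the same grasp; the last joint's range is limited). The gripper opens to 87 mm and grips with 3 to 60 N. Pads are 19 mm wide; open, the fingers measure 117 mm over their backs; the gripper's body (75 mm by 190 mm) begins 51 mm behind the grasp point.
Start: joints at [1.23, 0.321, -0.07, 1.45, 0.023, 1.371, -0.057], TCP at [0.226, -0.61, 0.24] pointing down, gripper open.
Joint ranges: [-2.86, 2.86], [-0.3, 2.09], [-1.38, 1.24], [0.06, 2.45], [-1.56, 4.7], [0.09, 2.05], [-2.69, 2.69]. Speed limits (rad/s): [2.57, 2.57, 3.14, 3.14, 3.14, 3.14, 3.14].

## Interface

Orientations are given as a 3x3 rotation matrix whose columns are the frame's x, y, z axes.
In Python, from cell import get_state, vision, manip gives the robot as it stands. The module is installed in compiled form; this text tells all that it offers.
- The arm moves only by the shell command python3 -m jog 'ROWS' [OPENING] [FORCE]. ROWS is JSON, a list that holds one entry, the list of rows, each a list of 4 numbers: the shift along the world's x, y, z in m, then the turn about the world's z in degrees. A call has 1 to 12 rows; each row shifts and turns the commanded pose from where the row before left it; what a row does not reach is not made up. A row lasts 1/10 s, in which the tool goes at most 50 mm and 8.59 degrees, less where a joint would pass 70% of its speed; a pose out of reach is approached as far as the arm can. A call is refused whole if a number of a shift passes 0.05 or a number of a turn 8.59, either way. A call with a gripper value outside its range is refused whole. OPENING is the finger opening in m, from 0 to 0.087, set as the call begins (- or left out, the last holds). The fingers move at their own pace and stop on an object; FORCE is the grip in N (left out, the last holds). Time passes only in rows, so rows that do not move let the fingers close. It gives the time, the measured TCP pose, the force and the opening at its end, in the units of the state.
- get_state(): the state, without advancing time (a new reading comes with each control period).
- vision.read_camera(name): name is "scene" or "top" or "wrist"; returns a dict with "pixels" (480x640x3 uint8, blue, green, red), "intrinsics" (3x3 intrinsics, pixels), "k1" (the pictures are not rectified: a ray, as slopes to the right and down, at radius r is drawn at 1 + k1 r^2 times it, then the intrinsics apply), "position" and "attitude" of the camera in the world. Camera axes: x right, y down, z forward; pixel columns grow to the right and rows downward; lengths in m; the calibration is good to about 2 mm. A picture is of the moment at which its call begins. There is no depth.
- manip.hand_in(): hands the job in, once; it reports no verdict.
The state is a dict: "time_s": time; "joints": joint angles; "qvel": joint speeds; "effort": joint torques, N m; "tool_pos": TCP position; "ee_rot": TCP orientation; "wrist_force": force on the tool from outside, world axes, zero at the start; "moment": the same for the moment, N m; "width": finger opening in m.
Only numpy, scipy, OpenCV 4.12 (cv2) and the standard library are available. Lean on these libraries where they do the work, as an engineer would, in place of code of your own. Each camera call takes 0.05 s, during which the arm holds its last target. There are 200 camera calls.

## Task

Take the gauge with the widest handle out of the rack, slide its blade down into the leaning slot under the microscope head until you feel it meet the stop inside, press it home with light but steady pressure for a moment (about 5 N for half a second, no ramming), then let go and leave it standing in the slot. Leave the other two gauges, the jar and the dish where they are.

Things in the scene. Friction and masses are not known exactly. Their poses are not given: they have to be found in the camera images.
- microscope: Fixed white stereo microscope; base plate 210 x 200 x 12 mm, origin under its centre, z up, x towards the far side. On the base a 60 x 36 x 58 mm metal block leans 35 degrees, its top towards -x; the slot runs down it along its leaning axis. Column 22 mm thick, 312 mm tall at (83, -83) mm.
- objective (a point): Centre of the underside of the 50 mm round black objective that hangs over the slot's far side, at (22, 0, 178) mm of the microscope. The head above it spans x = -10 to 130, y = -45 to 45, up to 350 mm; eyepieces towards +x.
- slot_mouth (a point): Centre of the slot's mouth in the block's top face, at (-45, 0, 85) mm of the microscope (axes as the microscope's, not leaning). The slot is 27 mm wide (in the leaning plane) and 6 mm across (along y).
- stop: Brass stop inside the slot, filling its bottom; it stays where it is set. Origin at the centre of its upper face, on the slot's axis, 30 to 44 mm below the mouth along the axis (differs each time). z is the slot's axis pointing out of the mouth (35 degrees from vertical), x the slot's 27 mm width, y the 6 mm gap.
- rack: Fixed light wooden rack, 186 x 44 x 52 mm, origin at the centre of its underside; three compartments in a row along x at -60, 0 and 60 mm, each 27 mm (x) by 6 mm (y), with their floor 6 mm up, one gauge standing in each.
- gauge_wide: The gauge with the widest handle, loose, steel, 98 mm long, about 0.09 kg; its place in the rack differs. Origin at the centre of the blade's tip, z up to the handle. Blade 24 (x) x 4 (y) mm, 60 mm long, its last 4 mm only 20 x 2.6; handle a slab 48 (x) x 12 (y) mm from z = 60 to 98. Same when turned half round about z.
- gauge_mid: Another gauge, same blade and length, handle 34 mm wide; origin as above. To be left in the rack.
- gauge_slim: Another gauge, same blade and length, handle 22 mm wide; origin as above. To be left in the rack.
- jar: Loose amber glass jar with black cap, 48 mm diameter, 75 mm tall, origin at the centre of its underside. Leave alone.
- dish: Loose white ceramic dish, 84 mm diameter, 16 mm tall, origin at the centre of its underside. Leave alone.

How it is judged:
By the outcome, as a careful person would: the job done as asked, in the order asked, and still so for the second after the job is handed in, with the robot touching nothing.
It also fails if it takes over 51 s, if anything falls off the work surface, if the arm or the gripper's body presses on something with over 40 N, if the wrist force passes 120 N, or if a joint passes its speed limit or range.

## Working session

There is one attempt and no reset: what is moved stays moved. The work goes in short steps, Python scripts to look and compute and a shell command to move; the robot and the scene stay as the last step left them, time stands still between calls to the robot, and variables do not carry over. Pictures are saved under pics/ and viewed, about 8 in all and at most 12, crops included, and the job is handed in when it is done.

```bash
mkdir -p pics; cat > h.py <<'E'
import numpy as np, cv2
from cell import get_state, vision, manip
def snap(name, fn, crop=None, scale=1):
    d=vision.read_camera(name); np.save('pics/'+fn+'.npy', d, allow_pickle=True)
    show(fn,crop,scale,fn)
    return d
def show(fn,crop,scale,out):
    im=load(fn)['pixels']
    if crop: x0,y0,x1,y1=crop; im=im[y0:y1,x0:x1]
    cv2.imwrite('pics/'+out+'.png', cv2.resize(im,None,fx=scale,fy=scale,interpolation=cv2.INTER_CUBIC))
def load(fn): return np.load('pics/'+fn+'.npy',allow_pickle=True).item()
def ray(d,u,v):
    K=np.array(d['intrinsics']); k=float(d['k1'])
    # distortion model: r_d = r(1+k r^2) = OpenCV k1
    s=cv2.undistortPoints(np.array([[[u,v]]],float),K,np.array([k,0,0,0.]))[0,0]
    R=np.array(d['attitude']); w=R@np.array([s[0],s[1],1]); return np.array(d['position']),w/np.linalg.norm(w)
def onz(d,u,v,z):
    p,w=ray(d,u,v); return p+w*(z-p[2])/w[2]
def proj(d,P):
    R=np.array(d['attitude']); c=R.T@(np.array(P)-np.array(d['position']))
    s=c[:2]/c[2]; s=s*(1+float(d['k1'])*(s@s)); K=np.array(d['intrinsics'])
    return K[:2,:2]@s+K[:2,2]
def tri(*obs):
    A=np.zeros((3,3));b=np.zeros(3)
    for d,u,v in obs:
        p,w=ray(d,u,v); M=np.eye(3)-np.outer(w,w); A+=M;b+=M@p
    return np.linalg.solve(A,b)
E
python3 - <<'E'
from h import *
np.set_printoptions(precision=4,suppress=True)
s=get_state(); print(s)
for n in ['scene','top']:
    d=snap(n,n+'1'); print(n,d['intrinsics'],d['k1'],d['position'],d['attitude'])
a=cv2.imread('pics/scene1.png');b=cv2.imread('pics/top1.png')
E
```

```text
{'time_s': 0.0, 'joints': array([ 1.2301,  0.3218, -0.0701,  1.4517,  0.0226,  1.3708, -0.0569]), 'qvel': array([-0.0006,  0.0013, -0.0025, -0.0013, -0.0002,  0.0012,  0.0025]), 'effort': array([  0.0003, -49.1289,  -0.4039, -31.2528,  -0.064 ,   0.0439,
         0.0002]), 'tool_pos': array([ 0.2256, -0.609 ,  0.2384]), 'ee_rot': array([[ 0.9377,  0.3474, -0.0008],
       [ 0.3474, -0.9377,  0.0018],
       [-0.0001, -0.002 , -1.    ]]), 'wrist_force': array([-0.8078,  0.2288,  0.0902]), 'moment': array([0.0211, 0.0061, 0.0047]), 'width': 0.08704314092148323}
scene [[548.0204   0.     319.1188]
 [  0.     548.0204 233.6277]
 [  0.       0.       1.    ]] -0.019863058285230988 [1.0179 0.6473 0.6409] [[-0.8089  0.3136 -0.4974]
 [ 0.5875  0.4648 -0.6624]
 [ 0.0235 -0.828  -0.5602]]
top [[457.6297   0.     320.3982]
 [  0.     457.6297 240.7602]
 [  0.       0.       1.    ]] 0.01372998198718911 [0.5147 0.0446 0.8125] [[ 0.0052 -0.9954  0.0952]
 [-0.9996 -0.0024  0.0291]
 [-0.0287 -0.0953 -0.995 ]]
```

View pics/scene1.png

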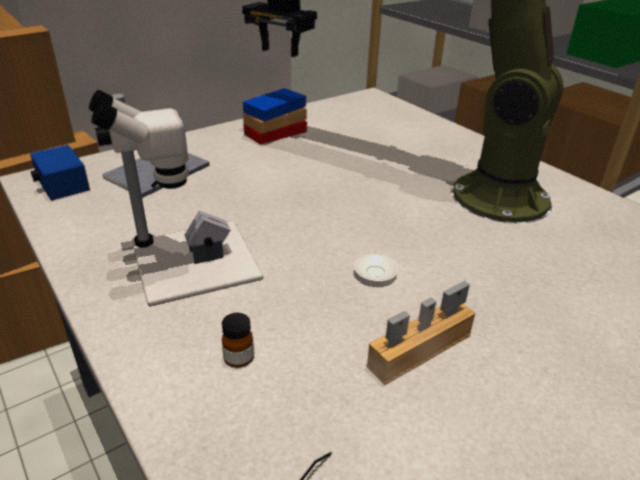

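View pics/top1.png

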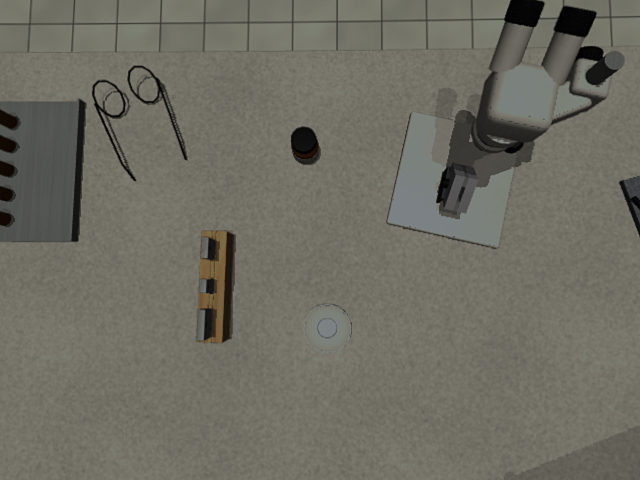

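Scene view: the rack's widest handle is at about (455,297), nearest the robot. The leaning block is at (207,232). Top view: wide gauge at (204,325), block at (458,190), base corners near (411,113), (388,223), (497,247). I'll enlarge these.

```bash
python3 - <<'E'
from h import *
im=load('top1')['pixels']; s=load('scene1')['pixels']
def c(im,x0,y0,w,h,f): return cv2.convertScaleAbs(cv2.resize(im[y0:y0+h,x0:x0+w],None,fx=f,fy=f,interpolation=cv2.INTER_CUBIC),alpha=1.4)
a=c(im,170,220,80,130,4.6154); b=c(im,380,100,150,150,2.8667)
a=a[:600];b=b[:430]
o=np.zeros((600,800,3),np.uint8); o[:a.shape[0],:a.shape[1]]=a; o[:b.shape[0],370:370+b.shape[1]]=b
cv2.imwrite('pics/crop1.png',o); print(a.shape,b.shape)
a=c(s,360,270,125,115,3.2); b=c(s,125,195,145,110,2.75)
o=np.zeros((368,800,3),np.uint8); o[:a.shape[0],:a.shape[1]]=a; o[:b.shape[0],400:400+b.shape[1]]=b[:, :400]
cv2.imwrite('pics/crop2.png',o)
E
```

```text
(600, 369, 3) (430, 430, 3)
```

View pics/crop1.png

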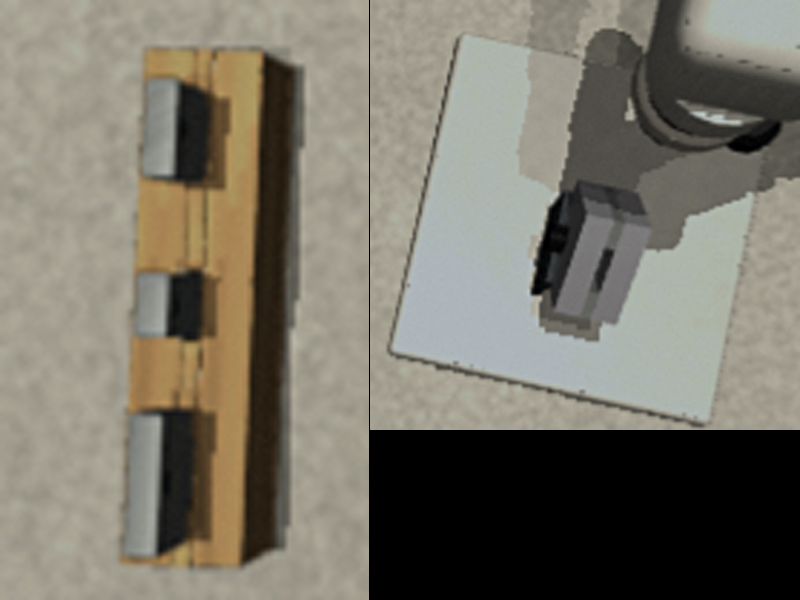

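View pics/crop2.png

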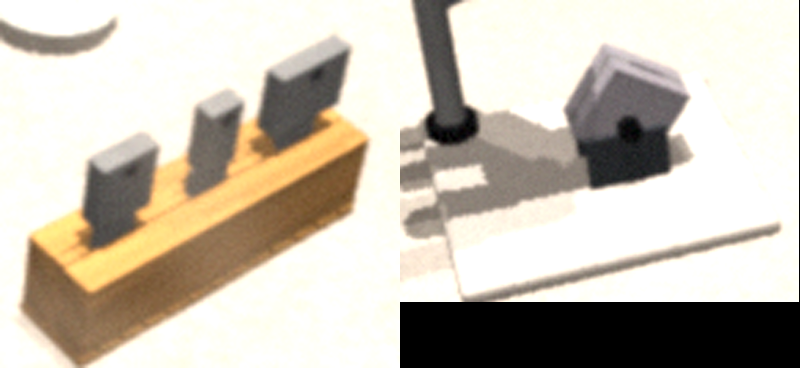

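```bash
cat > fit.py <<'E'
from h import *
from scipy.optimize import least_squares
np.set_printoptions(precision=4,suppress=True)
T=load('top1');S=load('scene1')
t1=lambda x,y:(T,170+x/4.6154,220+y/4.6154)
t2=lambda x,y:(T,380+(x-370)/2.8667,100+y/2.8667)
s1=lambda x,y:(S,360+x/3.2,270+y/3.2)
s2=lambda x,y:(S,125+(x-400)/2.75,195+y/2.75)
def W(p,l):
    c,s=np.cos(p[2]),np.sin(p[2]); l=np.array(l)/1000
    return np.array([p[0]+c*l[0]-s*l[1],p[1]+s*l[0]+c*l[1],l[2]])
def fit(pairs,p0,name):
    f=lambda p:np.concatenate([proj(o[0],W(p,l))-o[1:] for o,l in pairs])
    r=least_squares(f,p0); print(name,r.x[:2],'yaw',np.degrees(r.x[2]),'res',r.fun.round(1)); return r.x
m=fit([(t2(458,35),(105,100,12)),(t2(390,352),(-105,100,12)),(t2(708,425),(-105,-100,12)),
 (s2(465,297),(105,100,12-6)),(s2(780,228),(-105,100,12)),],(.6,-.3,-.2),'micro')
print('mouth',W(m,(-45,0,85)),'obj',W(m,(22,0,178)),'stop range',W(m,(-45+17.2,0,85-24.6)))
print('mouth px crop', [ (proj(T,W(m,(-45,0,85)))-[380,100])*2.8667+[370,0], (proj(S,W(m,(-45,0,85)))-[125,195])*2.75+[400,0]])
r=fit([(t1(145,48),(93,22,52)),(t1(265,50),(93,-22,52)),(t1(120,562),(-93,22,52)),(t1(240,565),(-93,-22,52)),
 (s1(30,240),(93,-22,52)),(s1(90,290),(93,22,52)),(s1(368,140),(-93,22,52))],(.45,.3,0.),'rack')
g=fit([(t1(132,413),(24,6,104)),(t1(163,413),(24,-6,104)),(t1(123,555),(-24,6,104)),(t1(155,557),(-24,-6,104)),
 (s1(268,70),(24,-6,104)),(s1(350,42),(-24,6,104)),(s1(284,76),(24,6,104))],(.4,.3,0.),'gauge')
print('comp',W(r,(-60,0,6)))
E
python3 fit.py
```

```text
micro [ 0.7019 -0.1667] yaw -13.062940349049322 res [ 0.1 -2.  -1.8  0.6  0.5  1.1 -1.1  1.3  0.6 -3.7]
mouth [ 0.6581 -0.1566  0.085 ] obj [ 0.7234 -0.1717  0.178 ] stop range [ 0.6749 -0.1605  0.0604]
mouth px crop [array([599.0992, 272.5425]), array([647.7901,  67.7648])]
rack [0.512  0.2489] yaw -0.7004427320863927 res [-1.3 -0.4 -1.4 -0.5 -0.8  0.4 -0.2  0.3 -1.3 -2.4 -0.6  0.4  0.1 -1.8]
gauge [0.4516 0.2491] yaw 0.15317134511298386 res [-1.5 -0.1 -0.5 -0.1 -0.5  0.8  0.4  0.4 -1.4 -1.6 -0.1 -0.1 -0.6  0.7]
comp [0.452  0.2496 0.006 ]
```

```bash
python3 -m jog '[[[0.025,0.04,0,-2.25],[0.025,0.04,0,-2.25],[0.025,0.04,0,-2.25],[0.025,0.04,0,-2.25],[0.025,0.04,0,-2.25],[0.025,0.04,0,-2.25],[0.025,0.04,0,-2.25],[0.025,0.04,0,-2.25],[0.025,0.04,0,-2.25],[0,0.05,0,0],[0,0.05,0,0]]]' 0.06 20
python3 -m jog '[[[0,0.05,0,0],[0,0.05,0,0],[0,0.05,0,0],[0,0.05,0,0],[0,0.05,0,0],[0,0.05,0,0],[0,0.05,0,0],[0,0.04,0,0],[0,0.01,0,0],[0,0,0,0],[0,0,0,0]]]'
```

```text
time_s: 1.2
tool_pos: [0.4508, -0.1473, 0.239]
ee_rot: [[1.0, 0.002, -0.001], [0.002, -1.0, 0.001], [-0.001, -0.001, -1.0]]
wrist_force: [0.2, -0.2, 0.5]
width: 0.0599
time_s: 2.3
tool_pos: [0.451, 0.2488, 0.2391]
ee_rot: [[1.0, -0.0, -0.001], [-0.0, -1.0, -0.001], [-0.001, 0.001, -1.0]]
wrist_force: [0.3, 0.0, 0.5]
width: 0.06
```

```bash
python3 -m jog '[[[0,0,-0.04,0],[0,0,-0.04,0],[0,0,-0.04,0],[0,0,-0.02,0],[0,0,-0.013,0],[0,0,0,0]]]'
python3 - <<'E'
from h import *
d=snap('wrist','w1'); print(d['position'],d['attitude'],d['intrinsics'][0])
E
```

```text
time_s: 2.9
tool_pos: [0.4504, 0.2481, 0.0852]
ee_rot: [[1.0, -0.001, -0.003], [-0.001, -1.0, -0.002], [-0.003, 0.002, -1.0]]
wrist_force: [0.4, 0.8, 0.6]
width: 0.06
[0.53285379 0.24843695 0.23019162] [[-0.00220336 -0.95310205 -0.30264107]
 [-0.99999531  0.00274361 -0.00135999]
 [ 0.00212653  0.30263666 -0.95310363]] [340.69160303   0.         322.41171975]
```

View pics/w1.png

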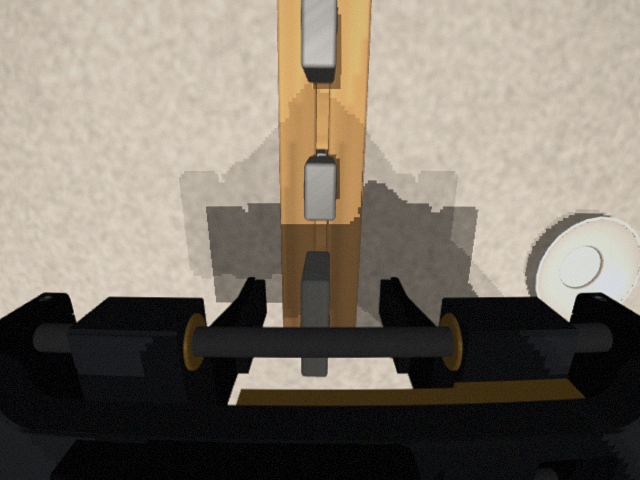

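Wrist view: wide handle between the open fingers, centre u≈316 against the finger centre of ≈322, so it sits about 2 mm towards +y. Correcting and closing.

```bash
python3 -m jog '[[[0.001,0.002,0.001,0],[0,0,0,0],[0,0,0,0],[0,0,0,0],[0,0,0,0],[0,0,0,0],[0,0,0,0]]]' 0 20
```

```text
time_s: 3.65
tool_pos: [0.4518, 0.252, 0.0876]
ee_rot: [[1.0, 0.002, -0.0], [0.002, -1.0, -0.001], [-0.0, 0.001, -1.0]]
wrist_force: [-0.1, -8.4, 3.5]
width: 0.012
```

```bash
python3 -m jog '[[[0,-0.001,0.008,0],[0,-0.0005,0.008,0],[0,0,0.008,0],[0,0,0.008,0],[0,0,0,0]]]'
python3 -m jog '[[[-0.004,0,0,0],[-0.004,0,0,0],[-0.004,0,0,0],[-0.004,0,0,0],[0,0,0,0]]]'
```

```text
time_s: 4.15
tool_pos: [0.4525, 0.251, 0.121]
ee_rot: [[1.0, 0.001, 0.002], [0.001, -1.0, -0.0], [0.002, 0.0, -1.0]]
wrist_force: [0.1, -1.1, -0.7]
width: 0.0115
time_s: 4.65
tool_pos: [0.4356, 0.2509, 0.1199]
ee_rot: [[1.0, 0.002, 0.001], [0.002, -1.0, -0.001], [0.001, 0.001, -1.0]]
wrist_force: [2.9, -2.8, 3.9]
width: 0.012
```

```bash
python3 -m jog '[[[-0.004,0,0,0],[-0.004,0,0,0],[-0.004,0,0,0],[-0.004,0,0,0],[-0.004,0,0,0],[-0.004,0,0,0],[-0.004,0,0,0],[-0.004,0,0,0],[0,0,0,0]]]'
python3 - <<'E'
from h import *
d=snap('wrist','w2'); d=snap('scene','s2',(380,240,500,390),4)
E
```

```text
time_s: 5.55
tool_pos: [0.4031, 0.2511, 0.1198]
ee_rot: [[1.0, 0.002, -0.0], [0.002, -1.0, -0.0], [-0.0, 0.0, -1.0]]
wrist_force: [2.7, -1.3, 1.4]
width: 0.0118
```

View pics/s2.png

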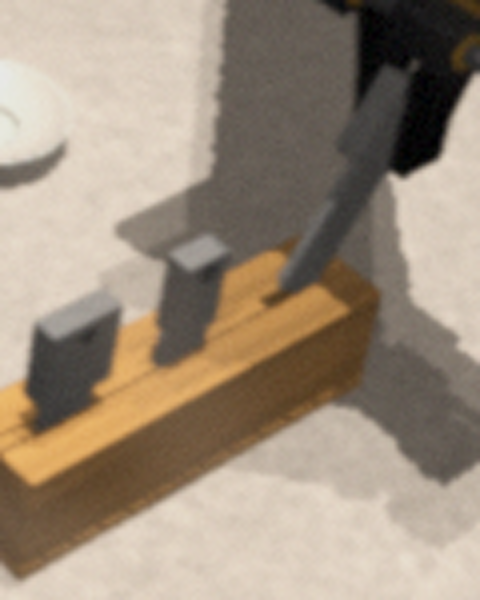

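Scene crop: the gauge has pivoted in the jaws to lean towards −x, with its tip still in the compartment at about crop (280,295). I'll lift it clear and look at its angle and at the gripper's body.

```bash
python3 -m jog '[[[0.005,0,0.03,0],[0.01,0,0.04,0],[0.02,-0.03,0.02,0],[0.025,-0.035,0.005,-2.2],[0.025,-0.035,0,-2.2],[0.025,-0.035,0,-2.2],[0,0,0,0],[0,0,0,0]]]'
python3 - <<'E'
from h import *
d=snap('scene','s3',(300,60,580,340),2.1)
d=snap('top','t3')
E
```

```text
time_s: 6.45
tool_pos: [0.5128, 0.1163, 0.2135]
ee_rot: [[0.993, -0.115, -0.004], [-0.115, -0.993, 0.002], [-0.004, -0.002, -1.0]]
wrist_force: [-0.5, 1.1, -0.4]
width: 0.012
```

View pics/s3.png

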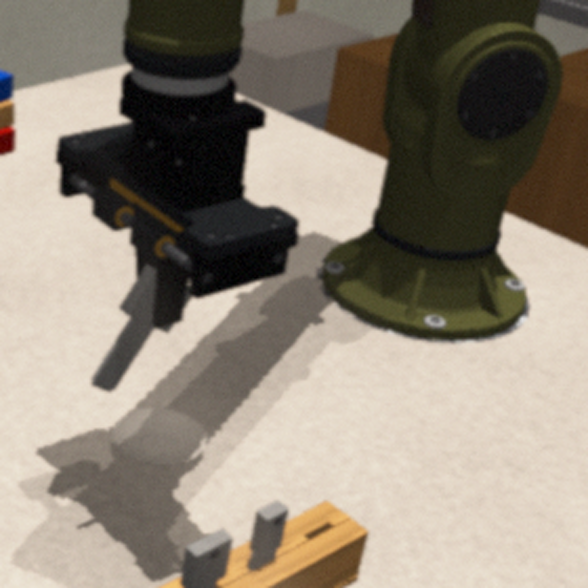

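```bash
python3 - <<'E'
from h import *
s=load('s3')['pixels'];t=load('t3'); st=get_state(); p=proj(t,st['tool_pos']-[0,0,0.03]); print(p)
x,y=int(p[0])-40,int(p[1])-60
def c(im,x0,y0,w,h,f): return cv2.convertScaleAbs(cv2.resize(im[y0:y0+h,x0:x0+w],None,fx=f,fy=f,interpolation=cv2.INTER_CUBIC),alpha=2)
o=np.hstack([c(s,338,170,64,80,6),c(t['pixels'],x,y,64,80,6)]); print(x,y); cv2.imwrite('pics/c4.png',o)
E
```

```text
[279.97064729 286.05700363]
239 226
```

View pics/c4.png

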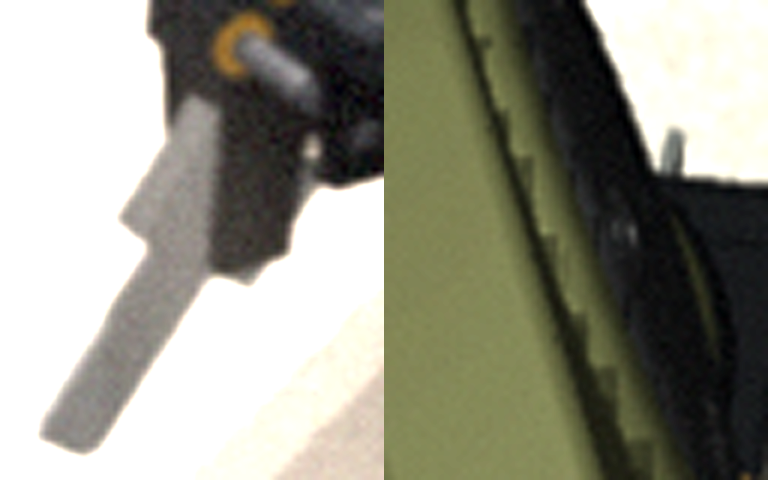

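```bash
cat > g.py <<'E'
from h import *
from scipy.optimize import least_squares
np.set_printoptions(precision=4,suppress=True)
S=load('s3'); tcp=np.array([.5128,.1163,.2135]); G=tcp+[0,0,.002]
ex=np.array([.993,-.115,0]);ey=np.array([.115,.993,0]);ez=np.array([0,0,1.])
obs=[((24,6,98),(188,92)),((24,6,60),(120,217)),((12,2,60),(148,246)),((10,1.3,0),(41,437)),((-10,1.3,0),(97,453)),((-24,-6,60),(248,284))]
def P(p,l):
    t=p[0]; zg=-np.sin(t)*ex+np.cos(t)*ez; xg=np.cos(t)*ex+np.sin(t)*ez
    l=np.array(l)/1000
    return G+xg*(l[0]-p[1])+ey*(l[1]+(p[3] if len(p)>3 else 0))+zg*(l[2]-p[2])
f=lambda p:np.concatenate([proj(S,P(p,l))-(np.array(o)/6+[338,170]) for l,o in obs])
for p0 in ([.6,0,.083],[.6,0,.083,0]):
    r=least_squares(f,p0); print(np.degrees(r.x[0]),r.x[1:],r.fun.round(1)); p=r.x
    print('tip rel TCP in (ex,ey,ez):',[float(((P(p,(0,0,0))-tcp)@e).round(4)) for e in (ex,ey,ez)])
E
python3 g.py
```

```text
31.109887737969757 [-0.0018  0.082 ] [ 2.2  2.2  1.1  3.1  0.4 -1.1 -0.   0.  -0.5 -0.2 -3.5 -4.4]
tip rel TCP in (ex,ey,ez): [0.0439, -0.0, -0.0673]
30.65172346312764 [-0.0201  0.0766  0.018 ] [ 2.3  1.2  0.9  2.9  0.4 -1.3 -0.4  0.9 -0.5  0.7 -3.  -4.7]
tip rel TCP in (ex,ey,ez): [0.0563, 0.018, -0.0536]
```

```bash
sed -i 's/^obs=.*/obs=[((24,6,60),(120,217)),((12,2,60),(148,246)),((10,1.3,0),(41,437)),((-10,1.3,0),(97,453)),((12,2,30),(96,340)),((-12,2,30),(152,368))]/' g.py; python3 g.py
```

```text
31.214386288574104 [-0.0022  0.0821] [ 0.9  3.   0.2 -1.2 -0.3 -0.  -0.7 -0.2 -0.7 -0.2  0.5 -1.6]
tip rel TCP in (ex,ey,ez): [0.0444, -0.0, -0.067]
30.854015625722017 [-0.0148  0.078   0.0122] [ 0.8  2.7  0.3 -1.5 -0.4  0.3 -0.7  0.2 -0.8 -0.2  0.7 -1.5]
tip rel TCP in (ex,ey,ez): [0.0527, 0.0122, -0.0574]
```

```bash
python3 -m jog '[[[0.0134,-0.0373,0,-0.92],[0.0134,-0.0373,0,-0.92],[0.0134,-0.0373,0,-0.92],[0.0134,-0.0373,0,-0.92],[0.0134,-0.0373,0,-0.92],[0.0134,-0.0373,0,-0.92],[0.0133,-0.0371,0,-0.93],[0,0,-0.02,0],[0,0,-0.02,0],[0,0,-0.009,0],[0,0,0,0],[0,0,0,0]]]'
python3 - <<'E'
from h import *
print(get_state()['tool_pos'],get_state()['wrist_force'])
w=snap('wrist','w5')['pixels']; s=snap('scene','s5'); t=snap('top','t5')
print(w.shape)
def c(im,x0,y0,w,h,f): return cv2.convertScaleAbs(cv2.resize(im[y0:y0+h,x0:x0+w],None,fx=f,fy=f,interpolation=cv2.INTER_CUBIC),alpha=1.3)
o=np.zeros((600,800,3),np.uint8)
o[:360,:480]=c(w,0,0,640,480,.75)
a=c(s['pixels'],150,165,110,110,320/110); o[:320,480:800]=a[:320,:320]
cv2.imwrite('pics/c5.png',o[:365])
E
```

```text
time_s: 7.75
tool_pos: [0.6079, -0.1437, 0.1664]
ee_rot: [[0.975, -0.223, 0.001], [-0.223, -0.975, 0.0], [0.001, -0.0, -1.0]]
wrist_force: [0.5, 0.0, -0.8]
width: 0.0119
[ 0.60786752 -0.14367643  0.16639171] [ 0.46605214  0.02551822 -0.83570404]
(480, 640, 3)
```

View pics/c5.png

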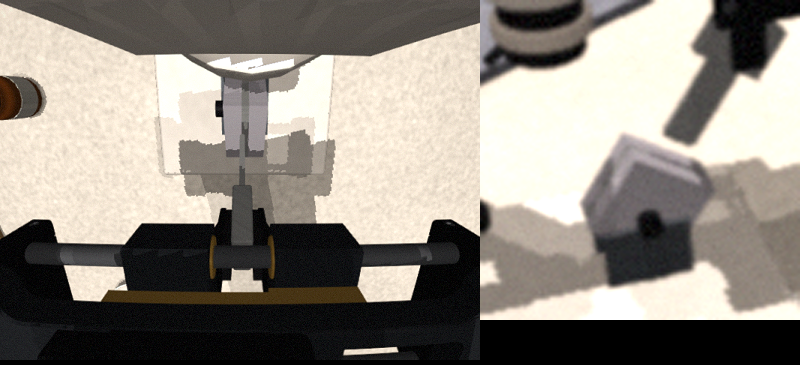

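Composite: wrist view (left) shows the blade at about (241,165) heading for the slot at about (245,100). Scene view (right) shows the tip at (680,137) just off the mouth at (648,150). I'll enlarge both.

```bash
python3 - <<'E'
from h import *
w=load('w5')['pixels'];s=load('s5')['pixels']
def c(im,x0,y0,w,h,f,a): return cv2.convertScaleAbs(cv2.resize(im[y0:y0+h,x0:x0+w],None,fx=f,fy=f,interpolation=cv2.INTER_CUBIC),alpha=a)
o=np.zeros((600,800,3),np.uint8)
o[:,:360]=c(w,290,95,60,100,6,1.3); o[:440,360:]=c(s,180,175,80,80,5.5,1.5)[:, :440]
cv2.imwrite('pics/c6.png',o)
E
```

```text
(no output)
```

View pics/c6.png

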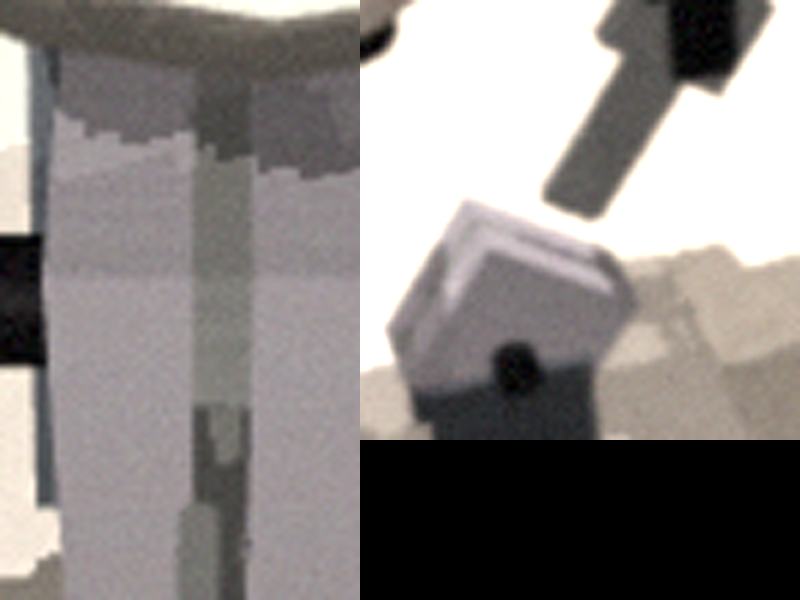

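Enlarged: in the wrist crop the slot band is centred at u≈221 and the blade at u≈199, so the gauge must shift about 2.3 mm along −y of the microscope. In the scene crop the tip is centred at (571,206) and the slot mouth at (557,247).

```bash
python3 - <<'E'
from h import *
np.set_printoptions(precision=4,suppress=True)
S=load('s5'); ex=np.array([.974,-.226,0]);ey=np.array([.226,.974,0])
tcp=np.array([.6079,-.1437,.1664]); M=np.array([.6581,-.1566,.085])
def inplane(u,v,Q):
    p,w=ray(S,u,v); return p+w*((Q-p)@ey)/(w@ey)
t=inplane(218.4,212.5,tcp); m=inplane(215.8,219.9,tcp-ey*.0023)
print('tip',t,'pred px',proj(S,tcp+.0444*ex-[0,0,.067]),'tip rel tcp ex,z',(t-tcp)@ex,(t-tcp)[2])
print('mouth',m,'pred px',proj(S,M)); d=m-t; print('mouth-tip along ex,z',d@ex,d[2])
a=-np.sin(np.radians(35))*ex+np.cos(np.radians(35))*np.array([0,0,1]); n=np.cross(a,ey)
print('along axis',d@a,'perp (toward +ex)',-d@n, d@(ex*np.cos(np.radians(35))+np.array([0,0,1])*np.sin(np.radians(35))))
print('axis step 10mm down', -a*.01)
E
```

```text
tip [ 0.6514 -0.1538  0.0998] pred px [218.5519 212.6644] tip rel tcp ex,z 0.04464286974095321 -0.06658480491178898
mouth [ 0.6564 -0.1573  0.0834] pred px [215.1006 219.6362]
mouth-tip along ex,z 0.005697976287578382 -0.016383142225411818
along axis -0.016688509379265363 perp (toward +ex) -0.004727144957489221 -0.004729475409604025
axis step 10mm down [ 0.0056 -0.0013 -0.0082]
```

```bash
python3 -m jog '[[[-0.0033,-0.0015,-0.002,0],[0,0,0,0],[0.0028,-0.00065,-0.0041,0],[0.0028,-0.00065,-0.0041,0],[0,0,0,0]]]'
python3 -m jog '[[[0.0028,-0.00065,-0.0041,0],[0,0,0,0]]]'
python3 -m jog '[[[0.0028,-0.00065,-0.0041,0],[0,0,0,0]]]'
python3 -m jog '[[[0,0,0,0],[0,0,0,0]]]'
```

```text
time_s: 8.4
tool_pos: [0.6097, -0.1478, 0.1544]
ee_rot: [[0.974, -0.225, -0.001], [-0.225, -0.974, 0.001], [-0.001, -0.0, -1.0]]
wrist_force: [-0.6, -1.0, -1.0]
width: 0.0119
time_s: 8.6
tool_pos: [0.6126, -0.1484, 0.1505]
ee_rot: [[0.974, -0.224, -0.001], [-0.224, -0.974, 0.0], [-0.001, -0.0, -1.0]]
wrist_force: [-0.8, -0.5, -1.2]
width: 0.0121
time_s: 8.8
tool_pos: [0.6155, -0.1489, 0.1465]
ee_rot: [[0.975, -0.224, -0.001], [-0.224, -0.975, 0.0], [-0.001, -0.0, -1.0]]
wrist_force: [-0.0, 0.5, -2.3]
width: 0.012
time_s: 9.0
tool_pos: [0.6154, -0.1489, 0.1472]
ee_rot: [[0.975, -0.224, -0.0], [-0.224, -0.975, 0.0], [-0.0, -0.0, -1.0]]
wrist_force: [0.4, 1.1, -0.3]
width: 0.0118
```

```bash
python3 -m jog '[[[0.0028,-0.00065,-0.0041,0],[0,0,0,0]]]'
python3 -m jog '[[[0.0028,-0.00065,-0.0041,0],[0,0,0,0]]]'
python3 -c "
from h import *
print(get_state()['wrist_force'],get_state()['moment'])
snap('wrist','w7');snap('scene','s7')
w=load('w7')['pixels'];s=load('s7')['pixels']
def c(im,x0,y0,w,h,f,a): return cv2.convertScaleAbs(cv2.resize(im[y0:y0+h,x0:x0+w],None,fx=f,fy=f,interpolation=cv2.INTER_CUBIC),alpha=a)
o=np.zeros((600,800,3),np.uint8)
o[:,:360]=c(w,290,95,60,100,6,1.3); o[:440,360:]=c(s,180,175,80,80,5.5,1.5)[:, :440]
cv2.imwrite('pics/c7.png',o)
"
```

```text
time_s: 9.2
tool_pos: [0.6183, -0.1496, 0.1426]
ee_rot: [[0.975, -0.224, -0.0], [-0.224, -0.975, 0.0], [-0.0, -0.0, -1.0]]
wrist_force: [0.6, 0.7, -1.1]
width: 0.0119
time_s: 9.4
tool_pos: [0.6211, -0.1503, 0.1383]
ee_rot: [[0.975, -0.224, -0.0], [-0.224, -0.975, 0.0], [-0.0, -0.0, -1.0]]
wrist_force: [-0.1, -0.1, -1.9]
width: 0.0119
[-0.12248631 -0.06795917 -1.9023745 ] [ 0.12936743 -0.09425998  0.04806068]
```

View pics/c7.png

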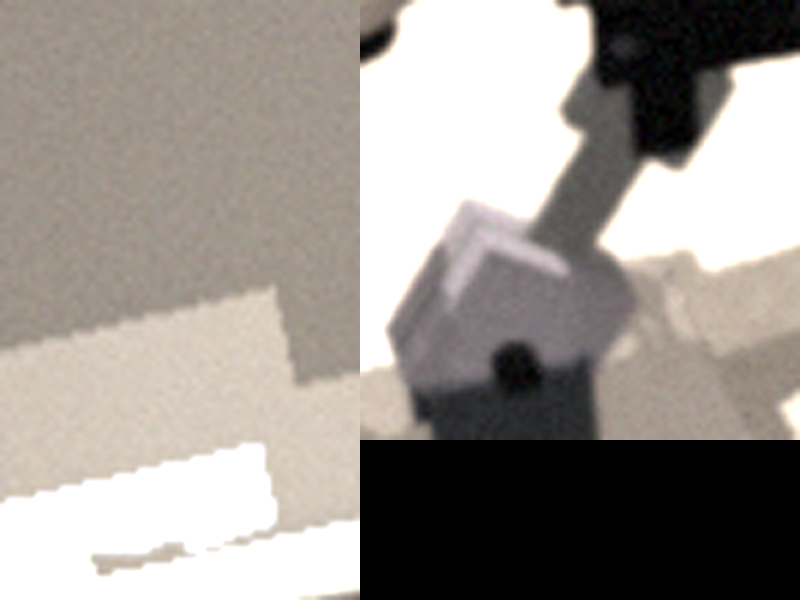

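Scene crop: the blade has entered the slot, between its walls at about (565,240), with no side force. I'll carry on in small steps, feeling for the stop.

```bash
python3 -m jog '[[[0.0028,-0.00065,-0.0041,0],[0,0,0,0]]]' | grep -v rot
python3 -m jog '[[[0.0028,-0.00065,-0.0041,0],[0,0,0,0]]]'| grep -v rot
python3 -m jog '[[[0.0017,-0.0004,-0.0025,0],[0,0,0,0]]]'| grep -v rot
```

```text
time_s: 9.7
tool_pos: [0.6239, -0.1509, 0.1344]
wrist_force: [0.1, 2.3, -0.1]
width: 0.0118
time_s: 9.9
tool_pos: [0.6267, -0.1516, 0.1302]
wrist_force: [0.4, 0.7, -0.6]
width: 0.0119
time_s: 10.1
tool_pos: [0.6284, -0.152, 0.1279]
wrist_force: [0.3, 0.5, -2.1]
width: 0.0121
```

```bash
for i in 1; do python3 -m jog '[[[0.0011,-0.00026,-0.0016,0],[0,0,0,0]]]' | grep -v rot; python3 -m jog '[[[0.0011,-0.00026,-0.0016,0],[0,0,0,0]]]'| grep -v rot
python3 -m jog '[[[0.0011,-0.00026,-0.0016,0],[0,0,0,0]]]'| grep -v rot; done
```

```text
time_s: 10.3
tool_pos: [0.6295, -0.1522, 0.1265]
wrist_force: [1.0, 1.2, -1.4]
width: 0.0121
time_s: 10.5
tool_pos: [0.6306, -0.1525, 0.125]
wrist_force: [0.8, 1.4, -1.7]
width: 0.012
time_s: 10.7
tool_pos: [0.6313, -0.1526, 0.1242]
wrist_force: [-2.8, 1.7, 4.7]
width: 0.012
```

Contact: the force lies along the slot axis, about 6 N, roughly 32 mm in. Before pressing, I'll check the gauge's tilt from the last picture and hold.

```bash
python3 - <<'E'
from h import *
S=load('s7'); ex=np.array([.974,-.226,0]);ey=np.array([.226,.974,0]); Q=np.array([.6211,-.1503,.1383])+.002*ey
def ip(x,y):
    p,w=ray(S,180+(x-360)/5.5,175+y/5.5); return p+w*((Q-p)@ey)/(w@ey)
for A,B in [((583,130),(535,232)),((638,165),(597,243))]:
    d=ip(*A)-ip(*B); print(np.degrees(np.arctan2(-d@ex,d[2])))
# slot axis check: block near-face lower-left edge / top face edge direction
E
python3 -m jog '[[[0,0,0,0],[0,0,0,0]]]'| grep -v rot
```

```text
28.36216942119513
30.519595220923758
time_s: 10.9
tool_pos: [0.6313, -0.1526, 0.1242]
wrist_force: [-2.8, 2.1, 5.9]
width: 0.0116
```

```bash
python3 -m jog '[[[-0.0011,0.00026,0.0016,0],[-0.0012,0.0003,-0.0009,0],[-0.0012,0.0003,-0.0009,0],[0,0,0,0]]]' | grep -v rot; python3 -m jog '[[[-0.0012,0.0003,-0.0009,0],[0,0,0,0]]]'| grep -v rot
python3 -m jog '[[[-0.0012,0.0003,-0.0009,0],[0,0,0,0]]]'| grep -v rot
```

```text
time_s: 11.3
tool_pos: [0.6295, -0.1522, 0.124]
wrist_force: [4.1, 0.6, 0.9]
width: 0.0117
time_s: 11.5
tool_pos: [0.6285, -0.152, 0.1235]
wrist_force: [4.9, -0.8, 3.8]
width: 0.0119
time_s: 11.7
tool_pos: [0.6267, -0.1516, 0.1225]
wrist_force: [4.9, 0.3, 5.4]
width: 0.0119
```

```bash
python3 -m jog '[[[-0.0012,0.0003,-0.0009,0],[0,0,0,0],[0.0008,-0.0002,0.0006,0],[0,0,0,0]]]' | grep -v rot; python3 -m jog '[[[0.0008,-0.0002,0.0006,0],[0,0,0,0]]]'| grep -v rot
python3 -m jog '[[[0.0006,-0.00013,-0.0008,0],[0,0,0,0]]]'| grep -v rot
```

```text
time_s: 12.1
tool_pos: [0.6256, -0.1513, 0.1219]
wrist_force: [2.4, 0.8, 5.8]
width: 0.012
time_s: 12.3
tool_pos: [0.6258, -0.1514, 0.1219]
wrist_force: [0.7, 1.1, 5.2]
width: 0.012
time_s: 12.5
tool_pos: [0.6265, -0.1515, 0.1211]
wrist_force: [1.9, 0.8, 5.9]
width: 0.0117
```

```bash
python3 -m jog '[[[0.0008,-0.0002,0.0006,0],[0,0,0,0]]]'| grep -v rot
python3 -m jog '[[[0.0006,-0.00013,-0.0008,0],[0,0,0,0]]]'| grep -v rot
python3 -m jog '[[[0.0006,-0.00013,-0.0008,0],[0,0,0,0]]]'| grep -v rot
```

```text
time_s: 12.7
tool_pos: [0.6266, -0.1516, 0.1212]
wrist_force: [-0.9, 0.8, 5.0]
width: 0.0118
time_s: 12.9
tool_pos: [0.6268, -0.1516, 0.121]
wrist_force: [-3.0, 1.6, 7.9]
width: 0.0121
time_s: 13.1
tool_pos: [0.627, -0.1516, 0.1209]
wrist_force: [-5.1, 2.2, 12.1]
width: 0.0119
```

Firm seating: force on the axis and the tool no longer advances. At 13 N that's more than wanted, so I'll ease back to about 5 N and hold.

```bash
python3 -m jog '[[[-0.0008,0.0002,0.0012,0],[0,0,0,0],[0,0,0,0]]]'| grep -v rot
python3 -c "
from cell import get_state; print(get_state()['wrist_force'])"
```

```text
time_s: 13.4
tool_pos: [0.6268, -0.1516, 0.121]
wrist_force: [-2.0, 2.2, 6.6]
width: 0.0121
[-2.04506016  2.22126539  6.62015543]
```

```bash
python3 -m jog '[[[-0.0002,0,0.0002,0],[0,0,0,0],[0,0,0,0],[0,0,0,0]]]'| grep -v rot
python3 -m jog '[[[0,0,0,0],[0,0,0,0],[0,0,0,0],[0,0,0,0]]]'| grep -v rot
```

```text
time_s: 13.8
tool_pos: [0.6268, -0.1516, 0.121]
wrist_force: [-0.1, 2.5, 5.8]
width: 0.0118
time_s: 14.2
tool_pos: [0.6268, -0.1516, 0.121]
wrist_force: [-2.2, 1.6, 5.4]
width: 0.0119
```

```bash
python3 -m jog '[[[0,0,0,0],[0,0,0,0],[0,0,0,0],[0,0,0,0]]]' 0.05 | grep -v rot
python3 -m jog '[[[0,0,0.01,0],[0,0,0.02,0],[-0.005,0.001,0.03,0],[-0.03,0.007,0.03,0],[-0.045,0.01,0,0],[-0.045,0.01,0,0],[0,0,0,0],[0,0,0,0]]]'| grep -v rot
python3 - <<'E'
from h import *
w=snap('wrist','w9')['pixels']; s=snap('scene','s9')['pixels']; t=snap('top','t9')['pixels']
def c(im,x0,y0,w,h,f,a): return cv2.convertScaleAbs(cv2.resize(im[y0:y0+h,x0:x0+w],None,fx=f,fy=f,interpolation=cv2.INTER_CUBIC),alpha=a)
o=np.zeros((600,800,3),np.uint8)
o[:400,:400]=c(s,180,175,80,80,5,1.5); o[:300,400:]=c(w,0,0,640,480,.625,1.2); o[300:,400:]=c(t,0,0,640,480,.625,1.4)
o[400:,:267]=c(s,340,240,160,120,1.667,1.3)[:200,:267]
cv2.imwrite('pics/c9.png',o)
E
```

```text
time_s: 14.6
tool_pos: [0.6273, -0.1521, 0.1208]
wrist_force: [0.0, -0.2, 0.4]
width: 0.0362
time_s: 15.4
tool_pos: [0.5024, -0.1242, 0.2125]
wrist_force: [0.4, -0.2, -0.1]
width: 0.0502
```

View pics/c9.png

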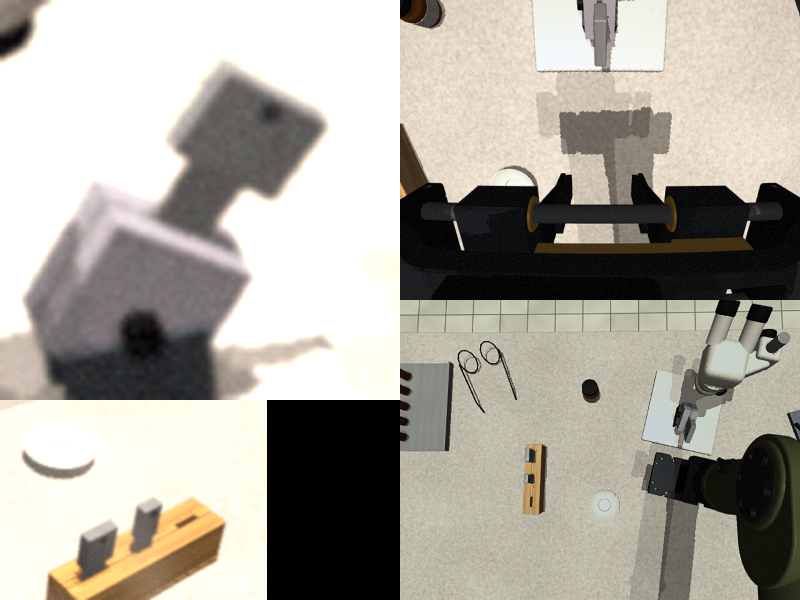

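The gauge stands in the slot, its handle at about (250,130) in the scene crop with some 27 mm of blade showing. That puts it about 33 mm deep. The other two gauges, the jar and the dish have not moved, and the gripper is clear.

```bash
python3 -c "
from cell import manip; print(manip.hand_in())"
```

```text
the job is handed in; nothing more can be done
None
```

The wide gauge is standing in the leaning slot, released, and the job is handed in. It took about 15.5 s on the robot's clock.

- **Tilting:** the jog moves can't tilt the tool. I gripped the handle with 20 N, raised the gauge almost out of its compartment and dragged it against the rack's edge until it pivoted in the jaws. It came out at about 30–31° rather than the 35° of the slot. I straightened it partly once the blade was in, at about 5–7 N of side force.
- **Insertion:** I slid it down the slot axis in small steps until it met the stop about 32–33 mm in.
- **Pressing:** the axial force briefly reached about 13 N while I was confirming the stop, which is above the 5 N asked for. I eased back and held about 5–6 N for 0.8 s, then let go.
- **Last checks:**
    - The wrist force was about zero after release.
    - The gauge stood in the slot with about 27 mm of blade showing, which agrees with the depth I felt.
    - The other two gauges, the jar and the dish looked unmoved in the final pictures.
- **Not checked:** I did not measure the gauge's final lean after release. The depth comes from the tool's travel and the pictures only.

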